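# Press the mirror mount's corner to the set mark

## Task

Check the travel of the tilting mirror mount that stands on the right of the worktop: with a fingertip press the blue corner pad down until the yellow needle, pushing the red trailing hand ahead of it, is level with the green mark, then let the plate spring back up, so that the red hand stays behind level with the green mark. Go slowly at the end, for a red hand pushed too high stays there. The mirror, needle, red hand and green mark are not to be touched, the mount must not be lifted or shoved along, and the loose things lying about stay where they are.

Things in the scene. Friction and masses are not known exactly. Their poses are not given: they have to be found in the camera images.
- mount: Mirror mount: grey base 100 x 210 x 12 mm on 2 mm feet, 0.9 kg in all, loose on the worktop, turned 0.15 to 0.75 rad anticlockwise. Origin: centre of its underside; x away from the robot, y the long way (left), z up. It bears the silvery tilt plate (90 x 85 x 8 mm, top 64 mm above the worktop, on the +y half) and an upright white scale (86 mm wide, top 116 mm up, -y half) facing its -x.
- tilt_plate (a joint): Tilt of the plate in rad about a level line along the mount's x, at the mount's y = +25 mm and 58 mm above the worktop: 0 = at rest (spring holds it up), grows as the blue pad goes down, stop at 0.42. A spring always returns it to 0: pressing the pad takes about 2 N at the start and rises by about 0.28 N per mm of pad travel.
- pad_top (a point): Centre of the flat top of the blue round pad, 26 mm across, standing 18 mm above the tilt plate at its corner nearest the robot and farthest from the scale; at rest 82 mm above the worktop, 60 mm (along the mount's y) from the tilt line. The pad goes down 6 mm for every 11 mm that the needle tip rises.
- needle: Yellow needle (5 mm thick bar) fixed to the tilt plate, running along the mount's -y in front of the white scale. Origin: on the tilt line. Not to be touched.
- needle_tip (a point): Tip of the yellow needle, 110 mm from the tilt line, on the needle's axis; 58 mm above the worktop at rest, rises as the pad is pressed.
- red_hand: Red trailing hand, a 22 mm wide slider in front of the scale that lies on top of the needle's end. The rising needle pushes it straight up and it stays (by friction) at the highest place it was pushed to. Origin: at the level it points to. Not to be touched.
- red_tip (a point): Point of the red hand, just beyond the needle tip; while the needle pushes the hand, this point is level with the needle tip (within 1 mm).
- mark: Green mark, a clip on the scale's outer edge with a point 3 mm thick, set 10 to 38 mm above the needle's rest level; it does not move in the run. Origin: the end of its point. Not to be touched.
- mark_tip (a point): The end of the green mark's point: the level to be reached.
- mirror: Round mirror, 36 mm across, 4 mm thick, lying in the middle of the tilt plate; its edge is 37 mm from the blue pad's axis and its face lies 14 mm below the pad's top. Origin: centre of its underside. Not to be touched.
- spanner_13: Bystander: loose steel spanner, 149 mm long, 6 mm thick. Origin: centre of its underside.
- cap_black: Bystander: loose black plastic cap, 30 mm across, 14 mm high. Origin: centre of its underside.
- cap_grey: Bystander: loose grey plastic cap, 24 mm across, 12 mm high. Origin: centre of its underside.
- fitting: Bystander: loose brass hose fitting, 40 mm long, 17 mm high. Origin: centre of its underside.
- bolt_m10: Bystander: loose hex bolt, 41 mm long, 16 mm high, near the mount. Origin: centre of its underside.
- hex_key: Bystander: loose black hex key, 88 mm long, 5 mm thick, near the mount. Origin: centre of its underside.
- pad: The blue pad itself, a mushroom-shaped knob fixed to the tilt plate. Origin: centre of its foot, 18 mm below point pad_top.
Things that resemble listed ones, but are neither listed nor needed, are in the scene too. Of the things that look like the mount, the larger one is meant.

How it is judged:
On the way, in this order (a step that is already met when the one before it is completed fails the run):
1. a finger presses the blue pad and the needle is level with the green mark, within 5 mm (z of needle_tip in the frame of mark_tip between -0.005 and 0.005 m and contact force between the fingers and pad above 0.5 N), for 0.1 s.
2. the plate has sprung back to rest (value of joint tilt_plate below 0.02 rad), for 0.2 s.
At the end, for the whole second after the job is handed in: The red hand stands level with the green mark within 5 mm, the tilt plate is back at rest (below 0.02 rad), and the mount stands flat and still within 15 mm of where it was (z of red_tip in the frame of mark_tip between -0.005 and 0.005 m and value of joint tilt_plate below 0.02 rad and distance of mount from where it was at the start of the episode below 0.015 m and angle between mount's own z axis and vertical below 0.05 rad and linear speed of mount below 0.02 m/s); the robot touches nothing.
It fails at once if the robot touches the mirror, the needle, the red hand or the green mark (contact force between the arm and mirror above 0.5 N or contact force between the arm and needle above 0.5 N or contact force between the arm and red_hand above 0.5 N or contact force between the arm and mark above 0.5 N).
It fails at once if the mount is lifted (8 mm), tipped or shoved more than 15 mm (height (world z) of mount above 0.008 m or distance of mount from where it was at the start of the episode above 0.015 m or angle between mount's own z axis and vertical above 0.1 rad).
It fails at once if a bystander is moved more than 20 mm (distance of any of spanner_13, cap_black, fitting, bolt_m10, hex_key, cap_grey from where it was at the start of the episode above 0.02 m).
It also fails if it takes over 38 s, if anything falls off the work surface, if the arm or the gripper's body presses on something with over 40 N, if the wrist force passes 120 N, or if a joint passes its speed limit or range.

## Robot

A 6-joint arm with a two-finger parallel gripper is mounted at the origin on a cart in front of the work surface, level with it; the furniture and walls round the work are solid. World frame = base frame: x ahead of the robot, y to its left, z up, the work surface at z = 0. Lengths are in m, angles in rad, forces in N, time in s.
With the tool pointing down it reaches from about 0.3 to 1 m from the base axis. Payload 5.1 kg.
Tool frame: the origin (TCP) lies between the finger pads; the fingertips stand manip.tips_ahead ahead of it and the grasp point (between the pads) lies 2 mm behind it (manip.tips_ahead is the distance from the TCP to the fingertips, in m); z points along the fingers, y is the line along which they close (so a half turn about z gives the same grasp; the last joint's range is limited). The gripper opens to 95 mm and grips with 3 to 60 N. Pads are 20 mm wide; open, the fingers measure 119 mm over their backs; the gripper's body (75 mm by 180 mm) begins 59 mm behind the grasp point.
Start: joints at [1.188, 0.124, 1.65, -0, 1.367, -0.083], TCP at [0.192, 0.621, 0.232] pointing down, gripper open.
Joint ranges: [-2.61, 2.61], [-1.02, 2.33], [0.03, 2.71], [-1.35, 4.49], [0.32, 2.68], [-2.91, 2.91]. Speed limits (rad/s): [2.57, 2.57, 3.14, 3.14, 3.14, 3.14].

## Interface

Orientations are given as a rotation vector (axis times angle).
In Python, from plant import manip, viewer, finder gives the robot as it stands.
- The arm moves only by the tool drive_tool, never from a script. Its argument "steps" is a list of rows, each an object of numbers: "wx", "wy", "wz": the turn, a rotation vector about the tool's x, y, z in rad; "tx", "ty", "tz": the shift along the tool's x, y, z in cm; "hand": the gripper command: -1 is fully open, 1 is shut, values between are in proportion. A call has 1 to 5 rows; each row shifts and turns the commanded pose from where the row before left it, along the tool's axes as they then stand; what a row does not reach is not made up. A row lasts 1/10 s, in which the tool goes at most 50 mm and 8.59 degrees, less where a joint would pass 70% of its speed; a pose out of reach is approached as far as the arm can. A call with a gripper value outside its range is refused whole. The fingers move at their own pace and stop on an object; "grip_force" is the grip in N (left out, the last holds). Time passes only in rows, so rows that do not move let the fingers close. It gives the time, the measured TCP pose, the force, the opening and the grip force at its end, in the units of the state.
- manip.state(): the state, without advancing time (a new reading comes with each control period).
- viewer.snapshot(name): name is "scene" or "top"; returns a dict with "pixels" (480x640x3 uint8, red, green, blue), "range_z" (480x640 float32, m along the optical axis (not along the pixel's ray), 0 where there is no reading), "fx", "fy", "cx", "cy" (pixels), "k1" (the pictures are not rectified: a ray, as slopes to the right and down, at radius r is drawn at 1 + k1 r^2 times it, then the intrinsics apply), "T" (4x4, takes a point from camera to world coordinates). Camera axes: x right, y down, z forward; pixel columns grow to the right and rows downward; lengths in m; the calibration is good to about 2 mm. A picture is of the moment at which its call begins.
- manip.job_done(): hands the job in; it is judged then, once.
Trained networks look in the newest picture that a camera, given by its name, has taken for a name from the list of things; names that differ only in an ending like _2 or _b are one class to them, and where a whole thing is asked for, a point or a joint stands for the part that bears it (a point fixed in the world has none). Each returns a list of dicts, best first, with "conf" (0 to 1); they miss things now and then, are a little off and sometimes report something else, mostly with a low value. They report only what shows in the picture. A call takes as long as a camera call. They do not tell look-alikes from the thing itself.
- finder.boxes_of(camera, query): "rect" ([left, top, right, bottom] in pixels, round what is visible of it).
- finder.trace(camera, query): "region" (480x640 bool, what is visible of it) and "rect" ([left, top, right, bottom] in pixels, round what is visible of it).
The state is a dict: "clock": time; "joint_pos": joint angles; "dq": joint speeds; "tau": joint torques, N m; "eef_pos": TCP position; "orientation": TCP orientation; "ft_force": force on the tool from outside, world axes, zero at the start; "ft_torque": the same for the moment, N m; "grip_width": opening from 0.0 (shut) to 1.0 (fully open); "gripper_force": force on a finger pad.
Only numpy, scipy, OpenCV 4.12 (cv2) and the standard library are available. Lean on these libraries where they do the work, as an engineer would, in place of code of your own. Each camera call takes 0.05 s, during which the arm holds its last target. There are 200 camera calls.

## Working session

There is one attempt and no reset: what is moved stays moved. The work goes in short steps, Python scripts to look and compute and a tool call to move; the robot and the scene stay as the last step left them, time stands still between calls to the robot, and variables do not carry over. Pictures are saved under pics/ and viewed, at most 10 in all, crops included, and the job is handed in when it is done.

Besides the shell and the picture viewer there is one more tool, called after ">>>" as a command line: name --argument value ..., lists and objects as JSON in quotes. drive_tool: Moves the arm, as the interface text tells. Its arguments: {"type":"object","properties":{"steps":{"type":"array","items":{"type":"object","properties":{"wx":{"type":"number"},"wy":{"type":"number"},"wz":{"type":"number"},"tx":{"type":"number"},"ty":{"type":"number"},"tz":{"type":"number"},"hand":{"type":"number"}}}},"grip_force":{"type":"number"}},"required":["steps"]}

```bash
mkdir -p pics; cat > h.py <<'E'
import numpy as np, cv2
from plant import manip, viewer, finder
def snap(cam,save=None):
    s=viewer.snapshot(cam)
    if save: cv2.imwrite('pics/'+save+'.png',s['pixels'][:,:,::-1])
    return s
def rays(s,uv):
    uv=np.atleast_2d(np.array(uv,float))
    K=np.array([[s['fx'],0,s['cx']],[0,s['fy'],s['cy']],[0,0,1.]])
    return cv2.undistortPoints(uv.reshape(-1,1,2),K,np.array([s['k1'],0,0,0.])).reshape(-1,2)
def world(s,uv):
    uv=np.atleast_2d(np.array(uv)).astype(int); r=rays(s,uv); z=s['range_z'][uv[:,1],uv[:,0]]
    p=np.c_[r*z[:,None],z]; T=np.array(s['T']); return p@T[:3,:3].T+T[:3,3]
def atz(s,uv,zw):
    r=rays(s,uv); T=np.array(s['T']); d=np.c_[r,np.ones(len(r))]@T[:3,:3].T; o=T[:3,3]
    return o+d*((zw-o[2])/d[:,2])[:,None]
def proj(s,P):
    T=np.array(s['T']); p=(np.atleast_2d(P)-T[:3,3])@T[:3,:3]; q=p[:,:2]/p[:,2:]
    q=q*(1+s['k1']*(q**2).sum(1,keepdims=True)); return q*[s['fx'],s['fy']]+[s['cx'],s['cy']]
E
python3 - <<'E'
from h import *
print(manip.tips_ahead, manip.state())
for c in('top','scene'):
    s=snap(c,c+'0'); print(c,np.round(s['T'],3).tolist(),s['fx'],s['k1'])
    for q in('pad','needle','needle_tip','red_hand','mark','mirror','mount'):
        for d in finder.trace(c,q)[:3]:
            m=d['region']; v,u=np.nonzero(m); w=world(s,np.c_[u,v]); print(q,round(d['conf'],2),np.round(d['rect']),np.round(np.median(w,0),3),m.sum())
E
```

```text
0.017 {'clock': 0.0, 'joint_pos': array([ 1.18839549e+00,  1.24489937e-01,  1.65165386e+00, -2.96311205e-05,
        1.36748524e+00, -8.25872501e-02]), 'dq': array([-0.0002018 , -0.0014821 ,  0.00130773, -0.00066177, -0.00130908,
       -0.00145256]), 'tau': array([ 9.26402536e-04, -4.17587042e+01, -3.59941471e+01,  7.75455125e-02,
        4.90973541e-02, -1.95312887e-04]), 'eef_pos': array([0.19177593, 0.6204392 , 0.23040873]), 'orientation': array([-0.46910879, -3.10592356,  0.00312275]), 'ft_force': array([ 0.45229451,  0.21859685, -0.55358244]), 'ft_torque': array([0.01115878, 0.0154635 , 0.00545359]), 'gripper_force': 0.0, 'grip_width': 1.0018487713459976}
top [[0.002, -0.993, 0.116, 0.423], [-1.0, -0.003, -0.008, -0.053], [0.008, -0.116, -0.993, 1.433], [0.0, 0.0, 0.0, 1.0]] 486.30095213188076 0.026205689288882054
pad 0.59 [401. 307. 413. 314.] [ 0.391 -0.302  0.08 ] 103
needle_tip 0.53 [425. 278. 435. 294.] [ 0.449 -0.366  0.061] 42
red_hand 0.72 [400. 311. 414. 311.] [ 0.391 -0.301  0.081] 74
mirror 0.3 [225. 289. 237. 299.] [0.429 0.195 0.008] 53
mount 0.89 [379. 241. 460. 315.] [ 0.473 -0.336  0.022] 2606
mount 0.74 [368. 141. 424. 196.] [ 0.803 -0.281  0.016] 1299
scene [[0.771, -0.468, 0.433, 0.017], [-0.637, -0.551, 0.539, -0.754], [-0.014, -0.691, -0.722, 1.043], [0.0, 0.0, 0.0, 1.0]] 566.8752572022279 0.013342252928131884
pad 0.54 [328. 360. 336. 372.] [ 0.388 -0.302  0.082] 157
pad 0.47 [487. 254. 492. 264.] [ 0.86  -0.315  0.061] 46
needle 0.51 [327. 338. 403. 377.] [ 0.426 -0.303  0.066] 1717
needle_tip 0.44 [362. 376. 400. 378.] [ 0.437 -0.361  0.064] 42
mark 0.53 [428. 361. 436. 376.] [ 0.523 -0.441  0.098] 54
mirror 0.73 [335. 341. 352. 359.] [ 0.44  -0.285  0.069] 205
mirror 0.66 [475. 267. 487. 279.] [ 0.825 -0.325  0.052] 89
mount 0.72 [426. 248. 495. 292.] [ 0.794 -0.281  0.021] 2566
mount 0.66 [322. 334. 438. 401.] [ 0.464 -0.346  0.059] 5349
```

```bash
python3 - <<'E'
import cv2
a=cv2.imread('pics/top0.png')[210:350,350:500]; b=cv2.imread('pics/scene0.png')[310:420,310:460]
cv2.imwrite('pics/tc.png',cv2.resize(a,None,fx=5,fy=4.2857*1,interpolation=cv2.INTER_CUBIC) if 0 else cv2.resize(a,None,fx=4,fy=4,interpolation=cv2.INTER_CUBIC))
cv2.imwrite('pics/sc.png',cv2.resize(b,None,fx=5,fy=5,interpolation=cv2.INTER_CUBIC))
E
```

```text
(no output)
```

View pics/tc.png

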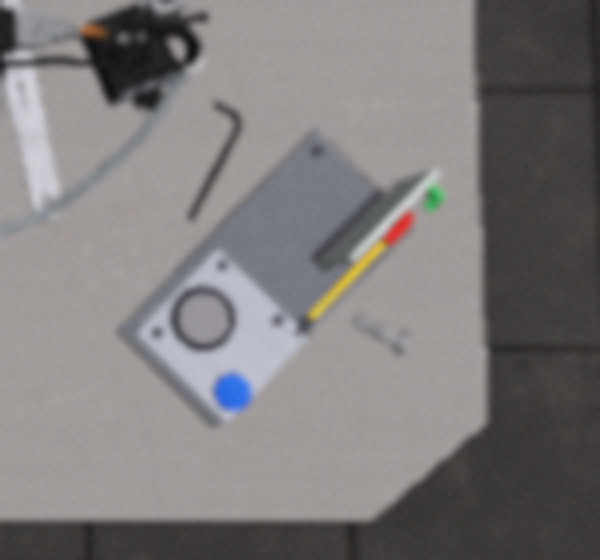

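View pics/sc.png

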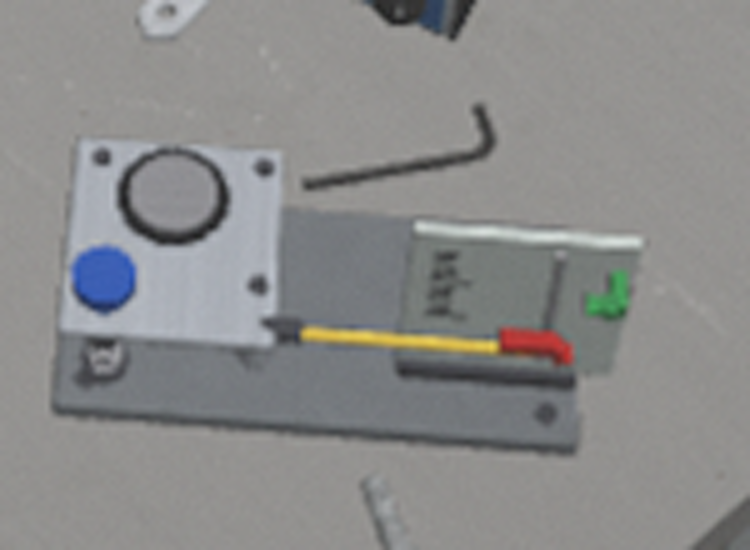

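View pics/scene0.png

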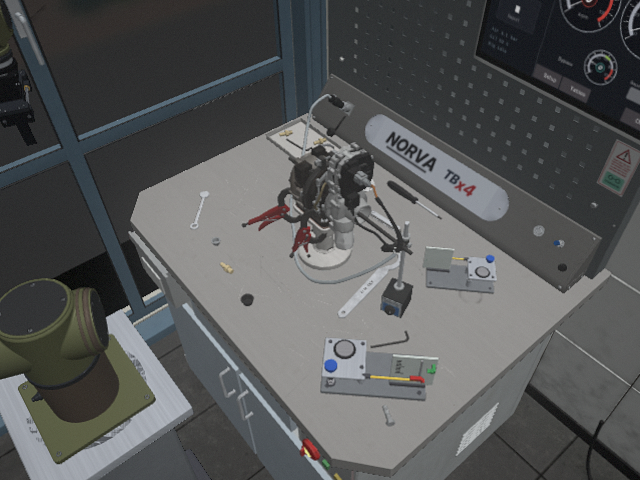

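The crops show the mount with the blue pad at scene ≈(331,366), the red hand's point at ≈(424,382), and the green mark's point at ≈(428,371). In the top view the pad is at (408,308). The mount's yaw is about 0.7, and the bolt and hex key lie on either side of it.

```bash
cat >> h.py <<'E'
H={'g':(45,75),'r':(0,8),'y':(20,32),'b':(100,125)}
def cmask(s,c,box):
    h=cv2.cvtColor(s['pixels'],cv2.COLOR_RGB2HSV); m=(h[...,0]>=H[c][0])&(h[...,0]<=H[c][1])&(h[...,1]>110)&(h[...,2]>50)
    o=np.zeros_like(m); l,t,r,b=box; o[t:b,l:r]=m[t:b,l:r]; return o
E
python3 - <<'E'
from h import *
np.set_printoptions(precision=4,suppress=True,linewidth=150)
for c,box in(('top',(370,235,470,330)),('scene',(318,330,445,405))):
    s=snap(c)
    for k in'bygr':
        v,u=np.nonzero(cmask(s,k,box)); w=world(s,np.c_[u,v])
        print(c,k,len(u),(u.min(),v.min(),u.max(),v.max()),'med',np.median(w,0),'mean uv',u.mean(),v.mean())
        if k=='b': print(' pad',atz(s,[u.mean(),v.mean()],.082))
        if k=='y':
            d=w[:,:2]-w[:,:2].mean(0); _,_,V=np.linalg.svd(d); print(' dir',V[0],np.arctan2(abs(V[0][0]),abs(V[0][1])))
        if c=='scene' and k in'gr':
            for a in zip(u,v,w.round(3).tolist()): print(a[0],a[1],a[2],end=' ')
            print()
E
```

```text
top b 64 (np.int64(404), np.int64(304), np.int64(412), np.int64(312)) med [ 0.3912 -0.3014  0.0818] mean uv 407.796875 307.625
 pad [[ 0.3921 -0.3011  0.082 ]]
top y 57 (np.int64(427), np.int64(271), np.int64(445), np.int64(289)) med [ 0.4716 -0.3893  0.059 ] mean uv 436.2105263157895 279.6842105263158
 dir [-0.6485  0.7612] 0.7056427226735474
top g 11 (np.int64(457), np.int64(257), np.int64(459), np.int64(261)) med [ 0.5252 -0.4392  0.0974] mean uv 458.0 259.27272727272725
top r 27 (np.int64(446), np.int64(263), np.int64(452), np.int64(270)) med [ 0.5078 -0.424   0.0641] mean uv 449.4074074074074 266.7037037037037
scene b 123 (np.int64(325), np.int64(359), np.int64(336), np.int64(371)) med [ 0.3881 -0.3037  0.0827] mean uv 330.4308943089431 365.2113821138211
 pad [[ 0.3885 -0.3035  0.082 ]]
scene y 95 (np.int64(370), np.int64(376), np.int64(409), np.int64(380)) med [ 0.4686 -0.3884  0.0609] mean uv 390.2105263157895 377.7157894736842
 dir [ 0.7205 -0.6935] 0.8044696341324317
scene g 35 (np.int64(428), np.int64(365), np.int64(434), np.int64(372)) med [ 0.5217 -0.441   0.099 ] mean uv
[... 2603 characters left out ...]
.504, -0.428, 0.067] 419 379 [0.506, -0.429, 0.065] 420 379 [0.506, -0.431, 0.068] 421 379 [0.508, -0.432, 0.067] 422 379 [0.512, -0.432, 0.063] 423 379 [0.514, -0.432, 0.061] 412 380 [0.496, -0.42, 0.062] 415 380 [0.499, -0.425, 0.065] 416 380 [0.501, -0.426, 0.064] 417 380 [0.501, -0.428, 0.066] 418 380 [0.503, -0.429, 0.065] 419 380 [0.506, -0.429, 0.062] 420 380 [0.506, -0.431, 0.066] 421 380 [0.506, -0.434, 0.069] 422 380 [0.511, -0.433, 0.062] 423 380 [0.513, -0.433, 0.06] 421 381 [0.508, -0.433, 0.061] 422 381 [0.509, -0.434, 0.062] 423 381 [0.512, -0.434, 0.058] 424 381 [0.526, -0.428, 0.035] 421 382 [0.508, -0.433, 0.058] 422 382 [0.526, -0.423, 0.024] 423 382 [0.512, -0.435, 0.057]
```

```bash
python3 - <<'E'
from h import *
np.set_printoptions(precision=4,suppress=True,linewidth=150)
s=snap('top'); v,u=np.mgrid[0:480,0:640]; w=world(s,np.c_[u.ravel(),v.ravel()]); ok=s['range_z'].ravel()>0; w=w[ok]
for x in np.arange(.2,.65,.1):
    print(round(x,1),[ (round(y,1),round(float(w[(abs(w[:,0]-x)<.05)&(abs(w[:,1]-y)<.05),2].max(initial=-1)),2)) for y in np.arange(-.4,.7,.1)])
s=snap('scene')
# rise: mark & red tip pixel rays meet vertical needle plane
for yaw in(.70,.74):
  my=np.array([-np.sin(yaw),np.cos(yaw),0]); mx=np.array([np.cos(yaw),np.sin(yaw),0])
  for lab,uv in(('red',[423.5,381.5]),('mark',[428,371])):
    a=atz(s,uv,.0)[0]; o=np.array(s['T'])[:3,3]; d=a-o
    p0=np.array([.4716,-.3893,0]); t=((p0-o)@mx)/(d@mx); print(yaw,lab,o+t*d)
E
```

```text
0.2 [(np.float64(-0.4), -0.88), (np.float64(-0.3), -0.88), (np.float64(-0.2), 0.01), (np.float64(-0.1), 0.0), (np.float64(-0.0), 0.01), (np.float64(0.1), 0.01), (np.float64(0.2), 0.01), (np.float64(0.3), -0.88), (np.float64(0.4), 0.61), (np.float64(0.5), 0.59), (np.float64(0.6), 0.4)]
0.3 [(np.float64(-0.4), 0.01), (np.float64(-0.3), 0.01), (np.float64(-0.2), 0.01), (np.float64(-0.1), 0.01), (np.float64(-0.0), 0.01), (np.float64(0.1), 0.01), (np.float64(0.2), 0.01), (np.float64(0.3), 0.01), (np.float64(0.4), 0.01), (np.float64(0.5), 0.01), (np.float64(0.6), -1.0)]
0.4 [(np.float64(-0.4), 0.07), (np.float64(-0.3), 0.09), (np.float64(-0.2), 0.07), (np.float64(-0.1), 0.01), (np.float64(-0.0), 0.02), (np.float64(0.1), 0.02), (np.float64(0.2), 0.02), (np.float64(0.3), 0.01), (np.float64(0.4), 0.01), (np.float64(0.5), 0.01), (np.float64(0.6), -1.0)]
0.5 [(np.float64(-0.4), 0.12), (np.float64(-0.3), 0.07), (np.float64(-0.2), 0.17), (np.float64(-0.1), 0.11), (np.float64(-0.0), 0.18), (np.float64(0.1), 0.18), (np.float64(0.2), 0.01), (np.float64(0.3), 0.01), (np.float64(0.4), 0.01), (np.float64(0.5), 0.01), (np.float64(0.6), -1.0)]
0.6 [(np.float64(-0.4), 0.02), (np.float64(-0.3), 0.24), (np.float64(-0.2), 0.34), (np.float64(-0.1), 0.37), (np.float64(-0.0), 0.31), (np.float64(0.1), 0.27), (np.float64(0.2), 0.06), (np.float64(0.3), 0.01), (np.float64(0.4), 0.01), (np.float64(0.5), 0.01), (np.float64(0.6), -1.0)]
0.7 red [ 0.5112 -0.4363  0.0604]
0.7 mark [ 0.5138 -0.4394  0.1002]
0.74 red [ 0.5133 -0.435   0.0563]
0.74 mark [ 0.516  -0.4379  0.0959]
```

>>> drive_tool --steps '[{"hand":1,"tx":-2.5,"ty":-4},{"hand":1,"tx":-2.5,"ty":-4},{"hand":1,"tx":-2.5,"ty":-4},{"hand":1,"tx":-2.5,"ty":-4},{"hand":1,"tx":-2.5,"ty":-4}]' --grip_force 20

```text
$.steps[0]: bad value
```

>>> drive_tool --steps '[{"wx":0,"wy":0,"wz":0,"tx":-2.5,"ty":-4,"tz":0,"hand":1},{"wx":0,"wy":0,"wz":0,"tx":-2.5,"ty":-4,"tz":0,"hand":1},{"wx":0,"wy":0,"wz":0,"tx":-2.5,"ty":-4,"tz":0,"hand":1},{"wx":0,"wy":0,"wz":0,"tx":-2.5,"ty":-4,"tz":0,"hand":1},{"wx":0,"wy":0,"wz":0,"tx":-2.5,"ty":-4,"tz":0,"hand":1}]' --grip_force 20

```text
clock: 1.5
eef_pos: [0.2524, 0.3913, 0.2317]
orientation: [0.468, 3.106, 0.0]
ft_force: [0.1, -0.5, 0.4]
grip_width: 0.635
gripper_force: 0.0
```

>>> drive_tool --steps '[{"wx":0,"wy":0,"wz":0,"tx":-2.2,"ty":-4,"tz":0,"hand":1},{"wx":0,"wy":0,"wz":0,"tx":-2.2,"ty":-4,"tz":0,"hand":1},{"wx":0,"wy":0,"wz":0,"tx":-2.2,"ty":-4,"tz":0,"hand":1},{"wx":0,"wy":0,"wz":0,"tx":-2.2,"ty":-4,"tz":0,"hand":1},{"wx":0,"wy":0,"wz":0,"tx":-2.2,"ty":-4,"tz":0,"hand":1}]'

```text
clock: 2.0
eef_pos: [0.2983, 0.1679, 0.2319]
orientation: [0.467, 3.105, 0.001]
ft_force: [1.2, -0.2, 0.8]
grip_width: 0.212
gripper_force: 0.0
```

>>> drive_tool --steps '[{"wx":0,"wy":0,"wz":0,"tx":-2.2,"ty":-4,"tz":0,"hand":1},{"wx":0,"wy":0,"wz":0,"tx":-2.2,"ty":-4,"tz":0,"hand":1},{"wx":0,"wy":0,"wz":0,"tx":-2.2,"ty":-4,"tz":0,"hand":1},{"wx":0,"wy":0,"wz":0,"tx":-2.2,"ty":-4,"tz":0,"hand":1},{"wx":0,"wy":0,"wz":0,"tx":-2.2,"ty":-4,"tz":0,"hand":1}]'

```text
clock: 2.5
eef_pos: [0.3444, -0.0561, 0.2322]
orientation: [0.47, 3.104, -0.0]
ft_force: [0.7, -0.3, -0.2]
grip_width: 0.005
gripper_force: 0.0
```

>>> drive_tool --steps '[{"wx":0,"wy":0,"wz":0.14,"tx":0,"ty":0,"tz":0,"hand":1},{"wx":0,"wy":0,"wz":0.14,"tx":0,"ty":0,"tz":0,"hand":1},{"wx":0,"wy":0,"wz":0.14,"tx":0,"ty":0,"tz":0,"hand":1},{"wx":0,"wy":0,"wz":0.14,"tx":0,"ty":0,"tz":0,"hand":1},{"wx":0,"wy":0,"wz":0,"tx":0,"ty":0,"tz":0,"hand":1}]'

```text
clock: 3.0
eef_pos: [0.3444, -0.0542, 0.2318]
orientation: [1.309, 2.855, 0.0]
ft_force: [-0.5, 0.4, 0.7]
grip_width: 0.005
gripper_force: 0.0
```

>>> drive_tool --steps '[{"wx":0,"wy":0,"wz":0,"tx":-4.3,"ty":-2.5,"tz":0,"hand":1},{"wx":0,"wy":0,"wz":0,"tx":-4.3,"ty":-2.5,"tz":0,"hand":1},{"wx":0,"wy":0,"wz":0,"tx":-4.3,"ty":-2.5,"tz":0,"hand":1},{"wx":0,"wy":0,"wz":0,"tx":-4.3,"ty":-2.5,"tz":0,"hand":1},{"wx":0,"wy":0,"wz":0,"tx":-4.3,"ty":-2.5,"tz":0,"hand":1}]'

```text
clock: 3.5
eef_pos: [0.3901, -0.3007, 0.2318]
orientation: [1.305, 2.857, 0.0]
ft_force: [0.7, 0.7, -0.1]
grip_width: 0.005
gripper_force: 0.0
```

>>> drive_tool --steps '[{"wx":0,"wy":0,"wz":0,"tx":0,"ty":0,"tz":4,"hand":1},{"wx":0,"wy":0,"wz":0,"tx":0,"ty":0,"tz":4,"hand":1},{"wx":0,"wy":0,"wz":0,"tx":0,"ty":0,"tz":2,"hand":1},{"wx":0,"wy":0,"wz":0,"tx":0,"ty":0,"tz":1,"hand":1},{"wx":0,"wy":0,"wz":0,"tx":0,"ty":0,"tz":0,"hand":1}]'

```text
clock: 4.0
eef_pos: [0.3894, -0.298, 0.1204]
orientation: [-1.306, -2.855, -0.001]
ft_force: [0.4, 0.2, 0.8]
grip_width: 0.003
gripper_force: 0.0
```

```bash
python3 - <<'E'
from h import *
s=snap('scene'); cv2.imwrite('pics/hov.png',cv2.resize(s['pixels'][290:420,300:460,::-1],None,fx=4.5,fy=4.5,interpolation=cv2.INTER_CUBIC))
st=manip.state(); print(st['clock'],st['eef_pos'],st['ft_force'])
E
```

```text
4.05 [ 0.39019588 -0.29863024  0.12199028] [-1.41360823 -0.07152486  0.22314608]
```

View pics/hov.png

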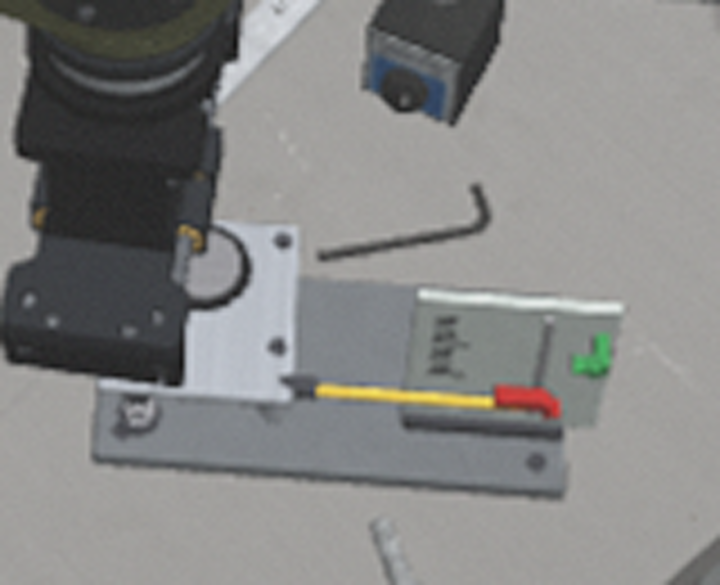

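The view shows the tool above the pad. The needle, red hand (crop ≈(555,410)) and green mark (≈(575,362)) are all unobstructed. Next I press about 12 mm.

>>> drive_tool --steps '[{"wx":0,"wy":0,"wz":0,"tx":0,"ty":0,"tz":1.0,"hand":1},{"wx":0,"wy":0,"wz":0,"tx":0,"ty":0,"tz":0.9,"hand":1},{"wx":0,"wy":0,"wz":0,"tx":0.1,"ty":0,"tz":0.5,"hand":1},{"wx":0,"wy":0,"wz":0,"tx":0.1,"ty":0,"tz":0.5,"hand":1},{"wx":0,"wy":0,"wz":0,"tx":0.1,"ty":0,"tz":0.4,"hand":1}]'

```text
clock: 4.55
eef_pos: [0.3876, -0.296, 0.0893]
orientation: [-1.308, -2.854, -0.0]
ft_force: [-5.4, 2.7, 8.1]
grip_width: 0.007
gripper_force: 4.9
```

>>> drive_tool --steps '[{"wx":0,"wy":0,"wz":0,"tx":0,"ty":0,"tz":0,"hand":1},{"wx":0,"wy":0,"wz":0,"tx":0,"ty":0,"tz":0,"hand":1}]'

```text
clock: 4.75
eef_pos: [0.3875, -0.296, 0.089]
orientation: [-1.308, -2.854, -0.0]
ft_force: [-3.2, 2.2, 5.7]
grip_width: -0.002
gripper_force: 3.0
```

```bash
cat > m.py <<'E'
from h import *
import sys
np.set_printoptions(precision=4,suppress=True,linewidth=150)
S=[];F=[];P=[]
for i in range(4):
    s=snap('scene'); S.append(s); st=manip.state(); F.append(st['ft_force']); P.append(st['eef_pos'])
im=np.mean([s['pixels'].astype(float) for s in S],0).astype(np.uint8); s['pixels']=im
print('F',np.mean(F,0),'P',np.mean(P,0),st['clock'])
T=np.array(s['T']); o=T[:3,3]; yaw=.72; mx=np.array([np.cos(yaw),np.sin(yaw),0]); my=np.array([-np.sin(yaw),np.cos(yaw),0])
def plane(uv,p0=np.array([.4716,-.3893,0])):
    d=atz(s,uv,0.)-o; t=((p0-o)@mx)/(d@mx); return o+t[:,None]*d
for k in 'rg':
    v,u=np.nonzero(cmask(s,k,(395,310,445,405))); w=plane(np.c_[u,v]); l=(w-[.4716,-.3893,0])@my
    W=np.median([world(dict(q,pixels=0),np.c_[u,v]) for q in S],0)
    print(k,len(u),'uv',u.min(),u.max(),v.min(),v.max(),'mean',u.mean(),v.mean(),'plane z mean',w[:,2].mean(),'range z med',np.median(W[:,2]))
    tip=(u<=429) if k=='g' else (u>=u.max()-1)
    print('   tip z plane',w[tip,2].mean(),'range',np.median(W[tip,2]),'y',l[tip].mean(),'v',v[tip])
cv2.imwrite('pics/'+sys.argv[1]+'.png',cv2.resize(im[340:400,390:450,::-1],None,fx=10,fy=10,interpolation=cv2.INTER_CUBIC))
E
python3 m.py p1
```

```text
F [-3.1478  2.4128  5.3522] P [ 0.3875 -0.296   0.0891] 4.95
r 64 uv 411 425 370 376 mean 418.140625 373.046875 plane z mean 0.0862058408904012 range z med 0.08677649635003742
   tip z plane 0.08328998831538345 range 0.07760934836251815 y -0.060632947965093095 v [373 374 374 375 375 376 376]
g 35 uv 428 434 365 372 mean 431.74285714285713 369.37142857142857 plane z mean 0.10535294391616583 range z med 0.09873455102660611
   tip z plane 0.09825960212352251 range 0.09631507778414114 y -0.06653556167751723 v [370 370 371 371 372 372]
```

>>> drive_tool --steps '[{"wx":0,"wy":0,"wz":0,"tx":0.1,"ty":0,"tz":0.2,"hand":1},{"wx":0,"wy":0,"wz":0,"tx":0,"ty":0,"tz":0.2,"hand":1},{"wx":0,"wy":0,"wz":0,"tx":0,"ty":0,"tz":0.2,"hand":1},{"wx":0,"wy":0,"wz":0,"tx":0,"ty":0,"tz":0,"hand":1},{"wx":0,"wy":0,"wz":0,"tx":0,"ty":0,"tz":0,"hand":1}]'

```text
clock: 5.45
eef_pos: [0.3868, -0.2952, 0.0834]
orientation: [-1.308, -2.854, -0.0]
ft_force: [-4.3, 3.5, 7.6]
grip_width: 0.004
gripper_force: 4.4
```

```bash
python3 m.py p2
```

```text
F [-4.892   3.0416  7.5628] P [ 0.3868 -0.2952  0.0834] 5.65
r 71 uv 411 425 368 374 mean 418.4225352112676 370.40845070422534 plane z mean 0.09562189757566558 range z med 0.09678949165012468
   tip z plane 0.09208871626259632 range 0.08899771491321157 y -0.059671437166651006 v [370 371 371 372 372 373 373 374 374]
g 36 uv 428 434 365 372 mean 431.75 369.25 plane z mean 0.10577125819695571 range z med 0.09845066646455547
   tip z plane 0.09825960212352251 range 0.09599246192968494 y -0.06653556167751723 v [370 370 371 371 372 372]
```

View pics/p2.png

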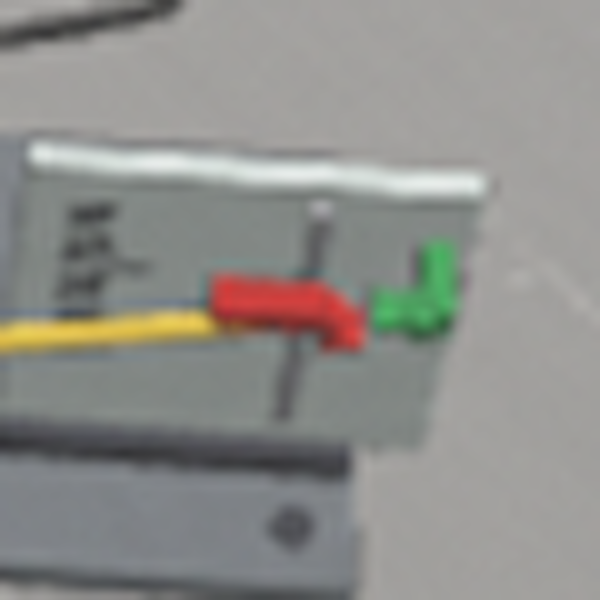

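The crop shows the red point at ≈(350,338), still about 2.5 source pixels below the green point at ≈(378,312). That is roughly 8 mm, so I press 3 mm more and re-measure.

>>> drive_tool --steps '[{"wx":0,"wy":0,"wz":0,"tx":0.1,"ty":0,"tz":0.1,"hand":1},{"wx":0,"wy":0,"wz":0,"tx":0,"ty":0,"tz":0.1,"hand":1},{"wx":0,"wy":0,"wz":0,"tx":0,"ty":0,"tz":0.1,"hand":1},{"wx":0,"wy":0,"wz":0,"tx":0,"ty":0,"tz":0,"hand":1},{"wx":0,"wy":0,"wz":0,"tx":0,"ty":0,"tz":0,"hand":1}]'

```text
clock: 6.15
eef_pos: [0.3866, -0.2949, 0.0809]
orientation: [-1.308, -2.855, 0.001]
ft_force: [-4.2, 2.3, 8.3]
grip_width: 0.004
gripper_force: 4.8
```

```bash
python3 m.py p3
```

```text
F [-4.5516  2.4334  8.8302] P [ 0.3865 -0.2949  0.0809] 6.35
r 70 uv 411 426 366 373 mean 418.98571428571427 369.2142857142857 plane z mean 0.10005042868843168 range z med 0.10071125893339233
   tip z plane 0.09680092161304761 range 0.09197255030018153 y -0.06087746711991433 v [369 370 370 371 371 372 372 373]
g 36 uv 428 434 365 372 mean 431.75 369.25 plane z mean 0.10577125819695571 range z med 0.09958276792488219
   tip z plane 0.09825960212352251 range 0.09668480372115401 y -0.06653556167751723 v [370 370 371 371 372 372]
```

View pics/p3.png

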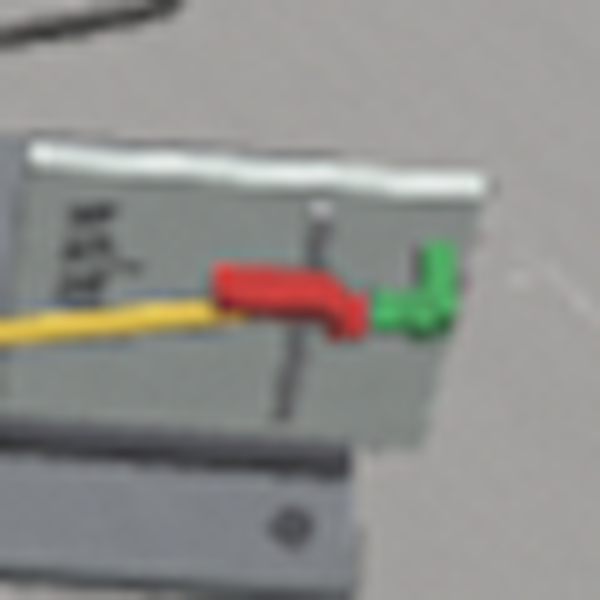

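Red point ≈(353,325) against green ≈(378,312) leaves about 4 mm, which agrees with the depth data. I press another 2 mm.

>>> drive_tool --steps '[{"wx":0,"wy":0,"wz":0,"tx":0,"ty":0,"tz":0.1,"hand":1},{"wx":0,"wy":0,"wz":0,"tx":0,"ty":0,"tz":0.1,"hand":1},{"wx":0,"wy":0,"wz":0,"tx":0,"ty":0,"tz":0,"hand":1},{"wx":0,"wy":0,"wz":0,"tx":0,"ty":0,"tz":0,"hand":1},{"wx":0,"wy":0,"wz":0,"tx":0,"ty":0,"tz":0,"hand":1}]'

```text
clock: 6.85
eef_pos: [0.3865, -0.2948, 0.0789]
orientation: [-1.308, -2.855, 0.0]
ft_force: [-5.2, 2.6, 9.0]
grip_width: 0.004
gripper_force: 5.1
```

```bash
python3 m.py p4
```

```text
F [-4.7324  3.3292  8.8374] P [ 0.3864 -0.2948  0.0788] 7.05
r 65 uv 412 426 366 372 mean 419.3692307692308 368.33846153846156 plane z mean 0.10326556577641238 range z med 0.1044241344619804
   tip z plane 0.09881663143839288 range 0.09616655168721594 y -0.06074770396603037 v [369 369 370 370 371 372 372]
g 35 uv 428 434 365 372 mean 431.74285714285713 369.37142857142857 plane z mean 0.10535294391616583 range z med 0.09911226142877816
   tip z plane 0.09825960212352251 range 0.0966098411504524 y -0.06653556167751723 v [370 370 371 371 372 372]
```

View pics/p4.png

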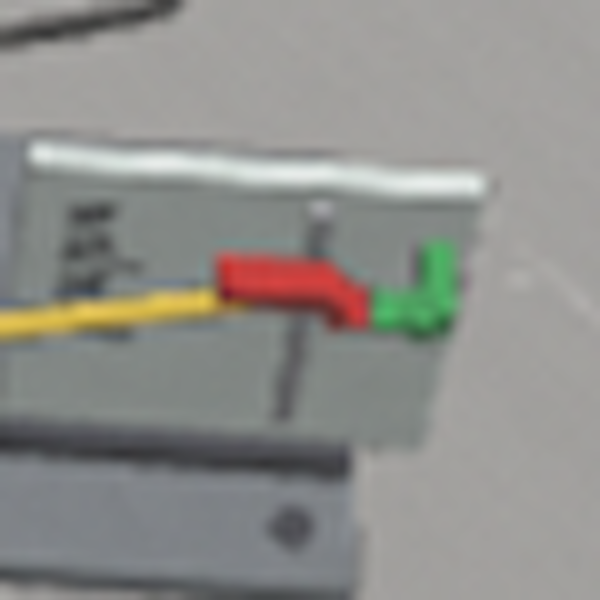

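The red and green points now line up (both ≈y 312 in the crop, depth levels 0.095 and 0.096). I release.

>>> drive_tool --steps '[{"wx":0,"wy":0,"wz":0,"tx":-0.1,"ty":0,"tz":-0.5,"hand":1},{"wx":0,"wy":0,"wz":0,"tx":-0.1,"ty":0,"tz":-0.7,"hand":1},{"wx":0,"wy":0,"wz":0,"tx":-0.1,"ty":0,"tz":-0.8,"hand":1},{"wx":0,"wy":0,"wz":0,"tx":0,"ty":0,"tz":-1,"hand":1},{"wx":0,"wy":0,"wz":0,"tx":0,"ty":0,"tz":-2,"hand":1}]'

```text
clock: 7.55
eef_pos: [0.388, -0.2964, 0.127]
orientation: [-1.308, -2.853, -0.002]
ft_force: [-0.7, -0.3, 0.5]
grip_width: 0.007
gripper_force: 0.0
```

>>> drive_tool --steps '[{"wx":0,"wy":0,"wz":0,"tx":0,"ty":0,"tz":-3,"hand":1},{"wx":0,"wy":0,"wz":0,"tx":0,"ty":0,"tz":-3,"hand":1},{"wx":0,"wy":0,"wz":0,"tx":0,"ty":0,"tz":0,"hand":1},{"wx":0,"wy":0,"wz":0,"tx":0,"ty":0,"tz":0,"hand":1},{"wx":0,"wy":0,"wz":0,"tx":0,"ty":0,"tz":0,"hand":1}]'

```text
clock: 8.05
eef_pos: [0.3881, -0.2965, 0.1864]
orientation: [-1.309, -2.854, -0.001]
ft_force: [-0.0, 1.0, -0.9]
grip_width: 0.006
gripper_force: 0.0
```

```bash
python3 m.py p5
```

```text
F [ 0.1695  0.0246 -0.4197] P [ 0.3881 -0.2965  0.1861] 8.25
r 69 uv 412 426 366 372 mean 419.2173913043478 368.3768115942029 plane z mean 0.10306229451129349 range z med 0.10401009687043627
   tip z plane 0.0998435034882982 range 0.09451119362993601 y -0.06053144786484348 v [368 369 369 370 370 371 372 372]
g 35 uv 428 434 365 372 mean 431.74285714285713 369.37142857142857 plane z mean 0.10535294391616583 range z med 0.09833732496015407
   tip z plane 0.09825960212352251 range 0.09568375101413734 y -0.06653556167751723 v [370 370 371 371 372 372]
```

View pics/p5.png

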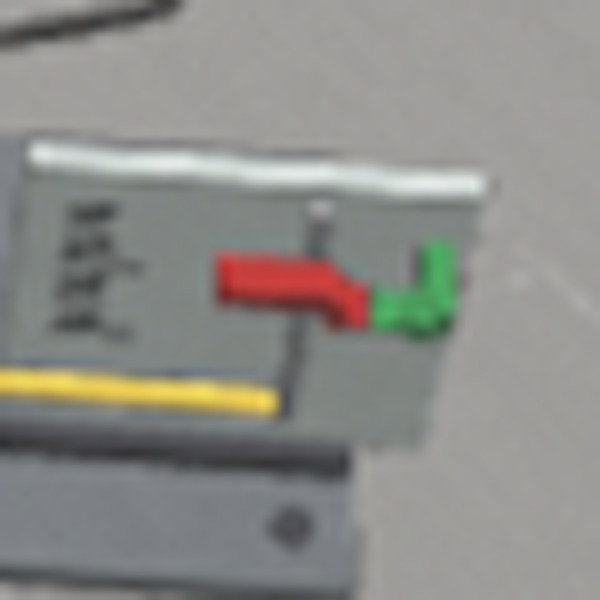

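The needle is back at rest (≈(275,402) in the crop). The red hand stayed level with the green mark, and the mount hasn't moved.

```bash
python3 -c "
from plant import manip
print(manip.job_done())"
```

```text
the job is handed in; nothing more can be done
None
```

I pressed the blue pad until the needle was level with the green mark and let the plate spring back: the red hand stayed level with the mark to about 1–2 mm by camera, the mount did not visibly move, and I handed the job in at about 8 s; no verdict was returned.

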